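# Close up the keyed parts trays and slide them under the bench shelf

### The job

Put the grey parts tray on the blue one so that the notch in its foot fits over the yellow key and it sits fully down all round (yellow mark above the yellow key). Then, without lifting the blue tray off the board, slide the stack squarely under the low red-edged shelf until only the blue handle sticks out in front, without either tray bumping or rubbing the shelf, and let go. Leave the oil bottle and the grease tin standing where they are.

Things in the scene. Friction and masses are not known exactly. Their poses are not given: they have to be found in the camera images.
- board: Plywood board, fixed, level, behind the lathe; all trays and the shelf stand on its top at z = 0.072. 880 mm long (its x) by 186 mm wide (its y), running askew. Origin: under its middle at z = 0. A high wall stands 0.125 m from its centre line on the -y side, the lathe on the +y side (headstock 0.32 m high, 0.095 m from the centre line).
- shelf: Low white shelf with a red front edge, fixed on the board. Top 140 mm deep (x), 158 wide (y), 8 thick; underside 64 mm above the board. Two dark side panels, 138 mm apart inside; open in front and behind. Origin: on the board under its middle; x points inward: red front edge at x = -0.072, rear at +0.070. z up.
- lower_tray: Blue open tray, loose, about 0.5 kg, 96 mm deep (x), 110 wide (y), 30 high, walls 5, in front of the shelf; two gears fixed inside. Origin: centre of its underside. x points to its rear, the end that goes under the shelf first. Handle: upright blue fin, 12 mm thick (y), 3 to 39 mm above the board, from x = -0.060 out to x = -0.103, on a 25 mm high neck at the front wall (x = -0.048).
- fin_grip (a point): Point in the blue handle fin to pinch from above across its 12 mm thickness (along y): at x = -0.086 of the lower tray, 27 mm above the board, 12 mm below the fin's top. Axes as the lower tray. The tray slides on the board with 3 to 8 N.
- key (a point): Top of the yellow key of the blue tray, at rim height (30 mm), x = -0.039, y = 0: an upright rib 14 mm wide (y), standing 8 mm inward from the inside of the front wall, over the full wall height. Axes as the lower tray.
- upper_tray: Grey open tray, loose, about 0.25 kg, 96 mm (x) by 110 (y), 38 high in all, on the same board. Its foot, 80 by 94 mm, 10 high, fits inside the blue rim with 3 mm play all round. Origin: centre of the foot's underside; x points away from the notch. Seated: origin 20 mm above the lower tray's, x axes the same way, stack 58 mm high.
- notch (a point): Notch in the foot of the grey tray for the key: middle of its -x edge, at x = -0.036, z = 0 of the grey tray, 20 mm wide, 9 deep, below the yellow mark on the wall. Wrongly turned, the tray stands up to 10 mm too high at one end and does not pass under the shelf.
- rib_grip (a point): Middle of the grey tray's carrying rib, 4 mm below its top, to pinch from above: 12 mm thick (x), spans the tray along y, top level with the rim (38 mm above the foot's underside). On each side is an open compartment 37 mm wide, 23 deep; small parts fixed in its corners stay 24 mm clear of the middle in y. Axes as the grey tray.
- oil_bottle: White oil bottle with a red spout, 41 mm across, 118 mm high, on the rear half of the shelf top. Origin: centre of its underside.
- grease_tin: Red and white grease tin, 57 mm across, 24 mm high, on the rear half of the shelf top. Origin: centre of its underside.

How it is judged (in metres and radians):
On the way, in this order (a step that is already met when the one before it is completed fails the run):
1. the grey tray is fully seated on the blue tray, notch over key, while the blue tray is still out in front of the shelf (z of upper_tray in the frame of lower_tray below 0.0235 m and x of upper_tray in the frame of lower_tray between -0.006 and 0.006 m and y of upper_tray in the frame of lower_tray between -0.006 and 0.006 m and angle between the x axis of upper_tray and the x axis of lower_tray, either way round below 0.1 rad and angle between each of upper_tray, lower_tray's own z axis and vertical below 0.04 rad and x of lower_tray in the frame of shelf below -0.12 m), for 0.2 s.
2. the stack is home under the shelf, only the handle out in front (z of upper_tray in the frame of lower_tray below 0.0235 m and x of upper_tray in the frame of lower_tray between -0.006 and 0.006 m and y of upper_tray in the frame of lower_tray between -0.006 and 0.006 m and angle between the x axis of upper_tray and the x axis of lower_tray, either way round below 0.1 rad and angle between each of upper_tray, lower_tray's own z axis and vertical below 0.04 rad and x of lower_tray in the frame of shelf between -0.026 and 0.008 m and y of lower_tray in the frame of shelf between -0.017 and 0.017 m and angle between the x axis of lower_tray and the x axis of shelf, either way round below 0.1 rad), for 0.2 s.
At the end, for the whole second after the job is handed in: Grey tray fully down on the blue one (3.5 mm of seated height, 6 mm of centred, 0.1 rad); the stack at rest on the board under the shelf, blue front wall from 4 mm before to 30 mm behind the shelf's front edge, within 17 mm of the middle and 0.1 rad of square (all of step 2 and linear speed of each of lower_tray, upper_tray below 0.01 m/s and height (world z) of lower_tray between 0.069 and 0.076 m); the robot touches nothing.
It fails at once if a tray bumps or rubs the shelf (over 5 N) (contact force between any of lower_tray, upper_tray and shelf above 5 N).
It fails at once if the blue tray is lifted off the board (over 15 mm) (height (world z) of lower_tray above 0.087 m).
It fails at once if the oil bottle or grease tin is shifted or knocked over (distance of any of oil_bottle, grease_tin from where it was at the start of the episode above 0.02 m or angle between oil_bottle's own z axis and vertical above 0.3 rad).
It also fails if it takes over 59 s, if anything falls off the work surface, if the arm or the gripper's body presses on something with over 40 N, if the wrist force passes 120 N, or if a joint passes its speed limit or range.

### The arm

A 6-joint arm with a two-finger parallel gripper is mounted at the origin on a cart in front of the work surface, level with it; the furniture and walls round the work are solid. World frame = base frame: x ahead of the robot, y to its left, z up, the work surface at z = 0. Lengths are in mm, angles in rad, forces in N, time in s.
With the tool pointing down it reaches from about 400 to 925 mm from the base axis. Payload 12.5 kg.
Tool frame: the origin (TCP) lies midway between the tips of the shut fingers; the grasp point (between the pads) lies 19 mm behind it; z points along the fingers, y is the line along which they close (so a half turn about z gives the same grasp; the last joint's range is limited). The gripper opens to 95 mm and grips with 3 to 60 N. Pads are 20 mm wide; open, the fingers measure 119 mm over their backs; the gripper's body (75 mm by 180 mm) begins 59 mm behind the grasp point.
Start: joints at [-1.409, 0.491, 1.559, -0, 1.092, -0.106], TCP at [165.404, -602.734, 214.661] pointing down, gripper open.
Joint ranges: [-3.1, 3.1], [-0.84, 2.19], [0.05, 2.79], [-1.13, 4.28], [0.06, 2.93], [-2.69, 2.69]. Speed limits (rad/s): [2.22, 2.22, 2.79, 3.14, 3.14, 3.14].

### API

Orientations are given as [roll, pitch, yaw] about the fixed x, y, z axes, in that order (R = Rz(yaw) Ry(pitch) Rx(roll)).
In Python, from cell import state, read_camera, job_done gives the robot as it stands.
- The arm moves only by the tool carry_out, never from a script. Its argument "moves" is a list of rows, each an object with "slide": the shift along the tool's x, y, z as a fraction of full scale, a list of three; "spin": the turn about the tool's z as a fraction of full scale. A call has 1 to 12 rows; each row shifts and turns the commanded pose from where the row before left it, along the tool's axes as they then stand; what a row does not reach is not made up. Full scale, the value 1, is 0.4 m for a shift and 30 degrees for a turn. A row lasts 1/12 s, in which the tool goes at most 41.7 mm and 7.16 degrees, less where a joint would pass 70% of its speed; a pose out of reach is approached as far as the arm can. A call with a number of a shift or a turn outside -1 to 1 is refused whole. A call with a gripper value outside its range is refused whole. "hand" is the closure, from 0 (fully open) to 1 (shut), set as the call begins (left out, the last holds). The fingers move at their own pace and stop on an object; the grip force is fixed at half the most. Time passes only in rows, so rows that do not move let the fingers close. It gives the time, the measured TCP pose, the force, the opening and the grip force at its end, in the units of the state.
- state(): the state, without advancing time (a new reading comes with each control period).
- read_camera(name): name is "scene" or "top"; returns a dict with "color" (400x640x3 uint8, red, green, blue), "K" (3x3 intrinsics, pixels), "k1" (the pictures are not rectified: a ray, as slopes to the right and down, at radius r is drawn at 1 + k1 r^2 times it, then the intrinsics apply), "R" (3x3) and "t" (3): a world point X has camera coordinates R X + t. Camera axes: x right, y down, z forward; pixel columns grow to the right and rows downward; lengths in mm; the calibration is good to about 2 mm. A picture is of the moment at which its call begins. There is no depth.
- job_done(): hands the job in; it is judged then, once.
The state is a dict: "t": time; "joints": joint angles; "qvel": joint speeds; "tau": joint torques, N m; "eef_pos": TCP position; "tcp_rot": TCP orientation; "ft_force": force on the tool from outside, world axes, zero at the start; "moment": the same for the moment, N m; "opening": opening from 0.0 (shut) to 1.0 (fully open); "grip_force": force on a finger pad.
Only numpy, scipy, OpenCV 4.12 (cv2) and the standard library are available. Lean on these libraries where they do the work, as an engineer would, in place of code of your own. Each camera call takes 0.05 s, during which the arm holds its last target. There are 200 camera calls.

## Working session

There is one attempt and no reset: what is moved stays moved. The work goes in short steps, Python scripts to look and compute and a tool call to move; the robot and the scene stay as the last step left them, time stands still between calls to the robot, and variables do not carry over. Pictures are saved under pics/ and viewed, at most 10 in all, crops included, and the job is handed in when it is done.

Besides the shell and the picture viewer there is one more tool, called after "Call:" by a JSON object that holds its "name" and its "arguments", one argument or row to a line. carry_out: Moves the arm, as the interface text tells. Shift numbers are shares of 0.4 m and turn numbers shares of 30 degrees, none past 1 either way. Its arguments: {"type":"object","properties":{"moves":{"type":"array"},"hand":{"type":"number"}},"required":["moves"]}

```bash
ls; mkdir -p pics; cat > h.py <<'E'
import numpy as np, cv2
from cell import state, read_camera, job_done
def rays(c,px):
    px=np.array(px,float).reshape(-1,2); K=c["K"]
    d=np.c_[(px[:,0]-K[0][2])/K[0][0],(px[:,1]-K[1][2])/K[1][1]]
    u=d.copy()
    for _ in range(20): u=d/(1+c["k1"]*(u**2).sum(1,keepdims=True))
    R=np.array(c["R"]);t=np.array(c["t"]).ravel()
    return -R.T@t, np.c_[u,np.ones(len(u))]@R
def onz(c,px,z):
    o,d=rays(c,px); return o+d*((z-o[2])/d[:,2])[:,None]
def proj(c,X):
    X=np.array(X,float).reshape(-1,3); p=X@np.array(c["R"]).T+np.array(c["t"]).ravel()
    u=p[:,:2]/p[:,2:]; u=u*(1+c["k1"]*(u**2).sum(1,keepdims=True)); K=np.array(c["K"])
    return u*[K[0,0],K[1,1]]+[K[0,2],K[1,2]]
def save(c,name,box=None,s=1):
    im=c["color"][:,:,::-1]
    if box: im=im[box[1]:box[3],box[0]:box[2]]
    cv2.imwrite("pics/"+name,cv2.resize(im,None,fx=s,fy=s,interpolation=cv2.INTER_CUBIC))
E
python3 - <<'E'
from h import *
for n in("scene","top"):
    c=read_camera(n);save(c,n+"0.png");np.save(n+"0.npy",c,allow_pickle=True)
    print(n,np.array(c["K"]).round(1).tolist(),c["k1"],"pos",rays(c,[320,200])[0].round(),"dir",rays(c,[320,200])[1].round(2))
print(state())
E
```

```text
pics
scene [[405.4, 0.0, 319.6], [0.0, 405.4, 196.1], [0.0, 0.0, 1.0]] -0.015504353809497159 pos [ 44. 505. 823.] dir [[ 0.52 -0.36 -0.77]]
top [[378.7, 0.0, 313.3], [0.0, 378.7, 196.8], [0.0, 0.0, 1.0]] 0.02861214424242049 pos [345. 167. 927.] dir [[ 0.21 -0.04 -0.98]]
{'t': 0.1, 'joints': array([-1.40857559e+00,  4.91475895e-01,  1.55938260e+00, -5.87738323e-06,
        1.09172848e+00, -1.05605716e-01]), 'qvel': array([ 7.87900533e-04, -1.13484376e-04, -1.44801792e-03,  7.81653291e-05,
        2.63402934e-04, -4.34126526e-04]), 'tau': array([ 2.49387747e-03, -6.13623405e+01, -2.58606970e+01,  6.93934341e-02,
        4.70375223e-02, -7.40160726e-05]), 'eef_pos': array([ 165.37885047, -602.4946088 ,  214.13675703]), 'tcp_rot': array([-3.14060333e+00, -9.96264682e-05,  2.67829118e-01]), 'ft_force': array([ 0.15302382,  0.13401576, -0.37454013]), 'moment': array([-0.01211044,  0.00510756, -0.01973388]), 'grip_force': 0.0, 'opening': 0.9985184826228456}
```

View pics/scene0.png

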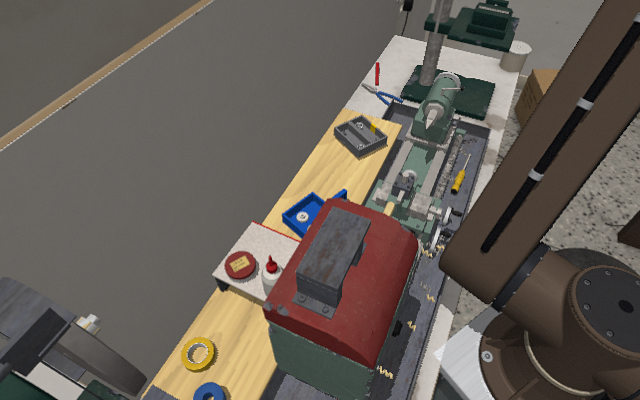

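View pics/top0.png

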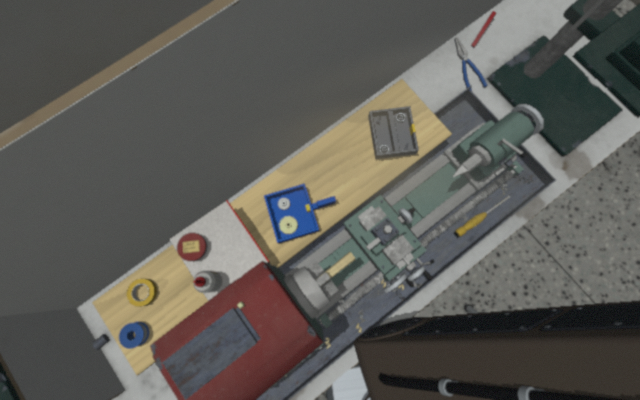

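```bash
python3 - <<'E'
from h import *
c=np.load("top0.npy",allow_pickle=True).item()
a=c["color"][:,:,::-1]
A=cv2.resize(a[90:190,360:460],None,fx=4,fy=4,interpolation=cv2.INTER_CUBIC)
B=cv2.resize(a[170:270,250:350],None,fx=4,fy=4,interpolation=cv2.INTER_CUBIC)
cv2.imwrite("pics/c1.png",np.hstack([A,B]))
print(np.array(c["R"]).round(3))
print(onz(c,[[415,128]],110))
E
```

```text
[[-0.129 -0.992 -0.006]
 [-0.967  0.127 -0.22 ]
 [ 0.219 -0.023 -0.975]]
[[ 657.90258931 -104.65399117  110.        ]]
```

View pics/c1.png

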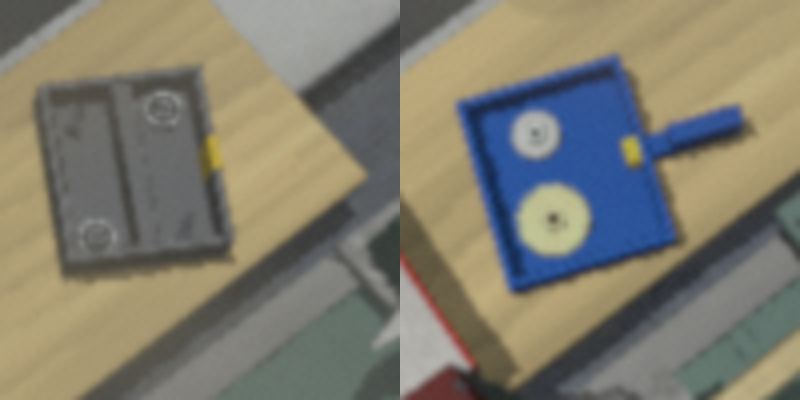

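```bash
cat >> h.py <<'E'
def fitrect(P,hx,hy,guess_yaw,sel=None):
    # model corners order given in local frame; rigid 2D fit
    L=np.array(sel or [[hx,-hy],[-hx,-hy],[-hx,hy],[hx,hy]],float)
    Pm,Lm=P.mean(0),L.mean(0);H=(L-Lm).T@(P-Pm)
    a=np.arctan2(H[0,1]-H[1,0],H[0,0]+H[1,1]);R=np.array([[np.cos(a),-np.sin(a)],[np.sin(a),np.cos(a)]])
    t=Pm-R@Lm; return t,a,np.linalg.norm(L@R.T+t-P,axis=1)
E
python3 - <<'E'
from h import *
c=np.load("top0.npy",allow_pickle=True).item();s=np.load("scene0.npy",allow_pickle=True).item()
G=onz(c,[[370,112],[410,107.2],[417.3,151],[376,156.3]],110)[:,:2]
B=onz(c,[[265.5,196.2],[304.3,185],[318.8,230.5],[278.3,242]],102)[:,:2]
for n,P in(("grey",G),("blue",B)):
    print(n,P.round(1).tolist(),[np.linalg.norm(P[i]-P[i-1]).round(1) for i in range(4)],fitrect(P,48,55,0))
print("fin end,key",onz(c,[[250+340/4.,170+110/4.]],111),onz(c,[[250+231/4.,170+150/4.]],102), "mark", onz(c,[[360+212/4.,90+152/4.]],108))
for n,cc in(("top",c),("scene",s)):
    hsv=cv2.cvtColor(cc["color"],cv2.COLOR_RGB2HSV)
    m=((hsv[:,:,0]<8)|(hsv[:,:,0]>172))&(hsv[:,:,1]>150)&(hsv[:,:,2]>110)
    ys,xs=np.nonzero(m); 
    box=(225,195,285,275) if n=="top" else (245,215,305,245)
    k=(xs>=box[0])&(xs<=box[2])&(ys>=box[1])&(ys<=box[3]); print(n,k.sum(),np.c_[xs,ys][k][::3].tolist())
a=cv2.resize(c["color"][190:290,160:285,::-1],None,fx=4,fy=4,interpolation=cv2.INTER_CUBIC)
b=cv2.resize(s["color"][190:290,200:275+0,::-1],None,fx=4,fy=4,interpolation=cv2.INTER_CUBIC)
cv2.imwrite("pics/c2.png",np.hstack([a,b]))
E
```

```text
grey [[710.8, -8.9], [710.2, -102.7], [602.5, -99.5], [602.4, -5.0]] [np.float64(108.4), np.float64(93.8), np.float64(107.7), np.float64(94.4)] (array([656.48434754, -54.04604833]), np.float64(1.550996558926161), array([2.42194409, 0.53088008, 2.46110339, 0.08435122]))
blue [[544.9, 253.1], [559.2, 164.0], [453.1, 145.3], [439.6, 235.9]] [np.float64(106.7), np.float64(90.3), np.float64(107.8), np.float64(91.6)] (array([499.19358817, 199.56261487]), np.float64(1.7329875251043565), array([2.80715161, 3.54337193, 1.98344445, 3.28647409]))
fin end,key [[519.77472539 100.37497807 111.        ]] [[507.07019881 162.78148505 102.        ]] mark [[ 659.28377392 -100.78557915  108.        ]]
top 0 []
scene 34 [[253, 221], [257, 223], [262, 225], [267, 227], [273, 230], [278, 232], [283, 234], [288, 236], [290, 237], [296, 240], [300, 241], [300, 244]]
```

View pics/c2.png

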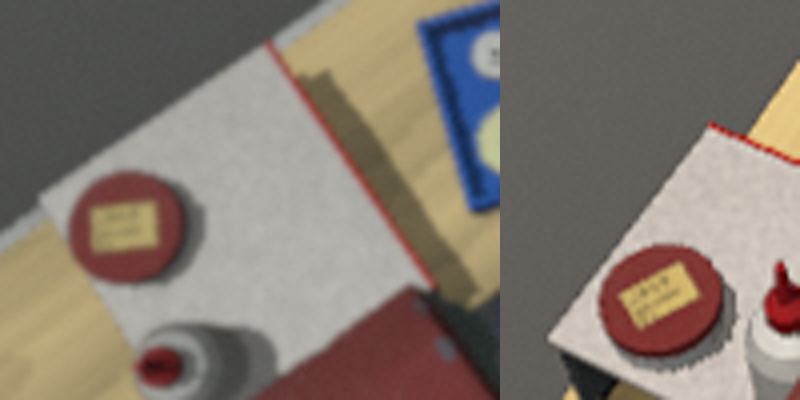

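```bash
python3 - <<'E'
from h import *
c=np.load("top0.npy",allow_pickle=True).item();s=np.load("scene0.npy",allow_pickle=True).item()
P=onz(c,[[226.9,200.7],[170.5,239.5],[268.5,262]],144)[:,:2]
Q=onz(s,[[252.7,221],[212.5,275.3],[300.5,241.5]],144)[:,:2]
L=[[-72,-79],[70,-79],[-72,79]]
for X in(P,Q): print(X.round(1).tolist(),np.linalg.norm(X[0]-X[1]),np.linalg.norm(X[0]-X[2]),fitrect(X,0,0,0,L))
# board wall-side edge top z=72, line direction from wood boundary: top view
B=onz(c,[[231,202],[403,81.5],[452,140]],72);print("board pts",B.round(1))
# scene check of grey/blue rim corners projected
print(proj(s,np.array([[710.8,-8.9,110],[710.2,-102.7,110],[602.5,-99.5,110],[602.4,-5,110],[544.9,253.1,102],[559.2,164,102],[519.8,100.4,111]])).round(1))
cv2.imwrite("pics/c3.png",cv2.resize(s["color"][105:235,270:410,::-1],None,fx=4,fy=4,interpolation=cv2.INTER_CUBIC))
E
```

```text
[[535.6, 330.6], [469.0, 452.0], [397.0, 256.6]] 138.47073013397562 157.15839895908744 (array([432.34074869, 355.7499343 ]), np.float64(2.061163185380753), array([1.20648696, 2.68868539, 1.58529924]))
[[536.4, 332.2], [467.5, 455.8], [437.1, 278.2]] 141.47529135191516 113.08137188690588 (array([444.77114906, 361.38630108]), np.float64(2.157394976529506), array([19.03242953,  8.7354152 , 27.47567316]))
board pts [[ 548.9  336.5   72. ]
 [ 797.  -110.6   72. ]
 [ 630.7 -198.3   72. ]]
[[335.1 127.3]
 [362.6 114.8]
 [387.4 136.7]
 [359.1 150.9]
 [284.3 213.5]
 [313.6 192.4]
 [345.7 188.6]]
```

View pics/c3.png

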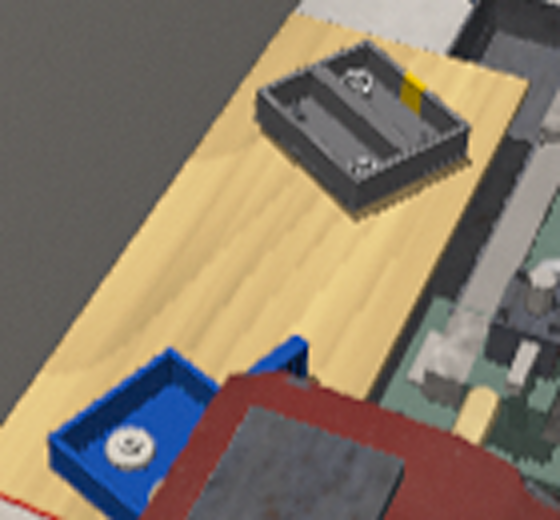

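```bash
cat >> h.py <<'E'
def farfit(c,m,z,hx,hy,yaw0,open_=0):
    """tray pose from silhouette edges: each edge's line fit at rim height; use edges facing away from camera"""
    m=m.astype(np.uint8)
    if open_: m=cv2.morphologyEx(m,cv2.MORPH_OPEN,np.ones((open_,open_)))
    n,l,st,_=cv2.connectedComponentsWithStats(m); i=1+st[1:,4].argmax()
    ct=max(cv2.findContours((l==i).astype(np.uint8),cv2.RETR_EXTERNAL,cv2.CHAIN_APPROX_NONE)[0],key=len)[:,0].astype(float)
    mid=ct.mean(0); v=ct-mid; ct=ct+0.5*v/np.linalg.norm(v,axis=1,keepdims=True)
    P=onz(c,ct,z)[:,:2]; box=cv2.minAreaRect(P.astype(np.float32)); C=np.array(box[0])
    a=yaw0; out={}
    R=np.array([[np.cos(a),-np.sin(a)],[np.sin(a),np.cos(a)]])
    Q=(P-C)@R
    for nm,ax,sg,h in(("rear",0,1,hy),("front",0,-1,hy),("+y",1,1,hx),("-y",1,-1,hx)):
        k=(np.abs(Q[:,1-ax]-0)<.7*h)
        e=sg*Q[:,ax]; k&=e>np.percentile(e[k],50)-12
        k&=e>0.7*(hx if ax==0 else hy)
        p=np.polyfit(Q[k,1-ax],Q[k,ax],1); r=Q[k,ax]-np.polyval(p,Q[k,1-ax]); kk=np.abs(r)<2
        p=np.polyfit(Q[k,1-ax][kk],Q[k,ax][kk],1)
        out[nm]=(p[1],a+(-p[0] if ax==0 else p[0]),kk.sum(),np.std(r[kk]))
    return C,R,out
E
python3 - <<'E'
from h import *
c=np.load("top0.npy",allow_pickle=True).item()
hsv=cv2.cvtColor(c["color"],cv2.COLOR_RGB2HSV);H,S,V=[hsv[:,:,i].astype(int) for i in range(3)]
box=np.zeros(H.shape,bool)
b=box.copy();b[175:255,255:350]=1
mb=b&(H>100)&(H<130)&(S>120)
g=box.copy();g[95:170,360:425]=1
mg=g&((S<70)|((H<30)&(S>200)))
for n,m,z,y,o in(("blue",mb,102,1.755,9),("grey",mg,110,1.55,7)):
    C,R,out=farfit(c,m,z,48,55,y,o);print(n,m.sum(),C)
    for k,v in out.items(): print(k,np.round(v,3))
    print("front mid",C+R@[out["front"][0],0],"centre from front/-y",C+R@[out["front"][0]+48,out["-y"][0]+55],"rear/-y",C+R@[out["rear"][0]-48,out["-y"][0]+55])
print("rib",onz(c,[[391.75,130.75]],110))
s=np.load("scene0.npy",allow_pickle=True).item()
for n,p,q in(("tailstock",(535,118),(447,82)),("toolpost",(372,217),(400,180)),("chuck",(305,290),(310,300))):
    o1,d1=rays(c,p);o2,d2=rays(s,q);A=np.c_[d1[0],-d2[0]];l=np.linalg.lstsq(A,o2-o1,rcond=None)[0];print(n,(o1+d1[0]*l[0]).round(),(o2+d2[0]*l[1]).round())
E
```

```text
Traceback (most recent call last):
  File "h.py", line 41, in farfit
    p=np.polyfit(Q[k,1-ax],Q[k,ax],1); r=Q[k,ax]-np.polyval(p,Q[k,1-ax]); kk=np.abs(r)<2
TypeError: expected non-empty vector for x
```

```bash
python3 - <<'E'
s=open('h.py').read()
s=s.replace("    if open_: m=","    ff=cv2.findContours(m,cv2.RETR_EXTERNAL,cv2.CHAIN_APPROX_NONE)[0]; m=cv2.drawContours(np.zeros_like(m),ff,-1,1,-1)\n    if open_: m=")
s=s.replace("e=sg*Q[:,ax]; k&=e>np.percentile(e[k],50)-12","e=sg*Q[:,ax]")
open('h.py','w').write(s)
E
cat > m.py <<'E'
from h import *
c=np.load("top0.npy",allow_pickle=True).item()
hsv=cv2.cvtColor(c["color"],cv2.COLOR_RGB2HSV);H,S,V=[hsv[:,:,i].astype(int) for i in range(3)]
box=np.zeros(H.shape,bool)
b=box.copy();b[175:255,255:350]=1
mb=b&(H>100)&(H<130)&(S>120)
g=box.copy();g[95:170,360:425]=1
mg=g&((S<70)|((H<30)&(S>200)))
for n,m,z,y,o in(("blue",mb,102,1.755,9),("grey",mg,110,1.55,7)):
    C,R,out=farfit(c,m,z,48,55,y,o);print(n,m.sum(),C)
    for k,v in out.items(): print(k,np.round(v,3))
    print("front mid",C+R@[out["front"][0],0],"centre from front/-y",C+R@[out["front"][0]+48,out["-y"][0]+55],"rear/-y",C+R@[out["rear"][0]-48,out["-y"][0]+55])
print("rib",onz(c,[[391.75,130.75]],110))
s=np.load("scene0.npy",allow_pickle=True).item()
for n,p,q in(("tailstock",(535,118),(447,82)),("toolpost",(372,217),(400,180)),("chuck",(305,290),(310,300))):
    o1,d1=rays(c,p);o2,d2=rays(s,q);A=np.c_[d1[0],-d2[0]];l=np.linalg.lstsq(A,o2-o1,rcond=None)[0];print(n,(o1+d1[0]*l[0]).round(),(o2+d2[0]*l[1]).round())
E
python3 m.py
```

```text
blue 1646 [500.55444336 199.10031128]
rear [48.175  1.743 33.     0.599]
front [-45.138   1.741  30.      0.887]
+y [54.519  1.744 29.     0.613]
-y [-54.261   1.718  29.      0.719]
front mid [508.82205944 154.72609086] centre from front/-y [499.30334543 201.77862258] rear/-y [499.7955711  199.13673283]
grey 2476 [655.44433594 -52.62038422]
rear [50.829  1.567 31.     0.686]
front [-46.486   1.579   3.      0.923]
+y [59.857  1.572 29.     0.695]
-y [-59.751   1.563  29.      0.711]
front mid [654.47765987 -99.0967028 ] centre from front/-y [660.22530351 -51.20586835] rear/-y [660.25265097 -49.891044  ]
rib [[658.38336689 -50.83914213 110.        ]]
tailstock [ 620. -334.  177.] [ 628. -327.  175.]
toolpost [458.  36. 166.] [435.  18. 166.]
chuck [330. 195. -31.] [392. 289. -29.]
```

Call:
{"name": "carry_out", "arguments": {
  "moves": [
    {"slide": [0,0,-0.096],"spin": 0.181},
    {"slide": [0,0,-0.096],"spin": 0.181},
    {"slide": [0,0,-0.096],"spin": 0.181},
    {"slide": [0.06,-0.07,0],"spin": 0},
    {"slide": [0.06,-0.07,0],"spin": 0},
    {"slide": [0.06,-0.07,0],"spin": 0},
    {"slide": [0.06,-0.07,0],"spin": 0},
    {"slide": [0.06,-0.07,0],"spin": 0},
    {"slide": [0.06,-0.07,0],"spin": 0},
    {"slide": [0.06,-0.07,0],"spin": 0},
    {"slide": [0.06,-0.07,0],"spin": 0},
    {"slide": [0.06,-0.07,0],"spin": 0}
  ],
  "hand": 0.61
}}

```text
t: 1.1
eef_pos: [386.3, -352.7, 329.7]
tcp_rot: [-3.141, 0.0, -0.017]
ft_force: [0.8, -0.3, -0.9]
opening: 0.39
grip_force: 0.0
```

Call:
{"name": "carry_out", "arguments": {
  "moves": [
    {"slide": [0.06,-0.07,0],"spin": 0},
    {"slide": [0.06,-0.07,0],"spin": 0},
    {"slide": [0.06,-0.07,0],"spin": 0},
    {"slide": [0.06,-0.07,0],"spin": 0},
    {"slide": [0.06,-0.07,0],"spin": 0},
    {"slide": [0.06,-0.07,0],"spin": 0},
    {"slide": [0.06,-0.07,0],"spin": 0},
    {"slide": [0.06,-0.07,0],"spin": 0},
    {"slide": [0.06,-0.07,0],"spin": 0},
    {"slide": [0.06,-0.07,0],"spin": 0},
    {"slide": [0,0,0],"spin": 0},
    {"slide": [0,0,0],"spin": 0}
  ]
}}

```text
t: 2.1
eef_pos: [630.7, -76.8, 328.8]
tcp_rot: [-3.141, 0.001, -0.014]
ft_force: [-0.2, -1.3, 0.1]
opening: 0.387
grip_force: 0.0
```

Call:
{"name": "carry_out", "arguments": {
  "moves": [
    {"slide": [0.066,-0.062,0],"spin": 0},
    {"slide": [0,0,0.095],"spin": 0},
    {"slide": [0,0,0.095],"spin": 0},
    {"slide": [0,0,0.095],"spin": 0},
    {"slide": [0,0,0.095],"spin": 0},
    {"slide": [0,0,0.095],"spin": 0},
    {"slide": [0,0,0],"spin": 0},
    {"slide": [0,0,0],"spin": 0},
    {"slide": [0,0,0],"spin": 0}
  ]
}}

```text
t: 2.85
eef_pos: [657.7, -54.8, 142.2]
tcp_rot: [3.141, -0.002, -0.017]
ft_force: [-0.1, 0.2, -0.3]
opening: 0.385
grip_force: 0.0
```

```bash
python3 - <<'E'
from h import *
c=read_camera("top");s=read_camera("scene")
a=cv2.resize(c["color"][80:190,345:445,::-1],None,fx=4,fy=4,interpolation=cv2.INTER_CUBIC)
b=cv2.resize(s["color"][70:180,310:410,::-1],None,fx=4,fy=4,interpolation=cv2.INTER_CUBIC)
cv2.imwrite("pics/g1.png",np.hstack([a,b]));print(state()["eef_pos"],state()["tcp_rot"])
p=state()["eef_pos"]
for cc in(c,s):print(proj(cc,[p]).round(1))
E
```

```text
[657.94436207 -54.53997812 142.72275383] [ 3.14076536 -0.00403261 -0.01683868]
[[396.4 124.9]]
[[361.8 122. ]]
```

View pics/g1.png

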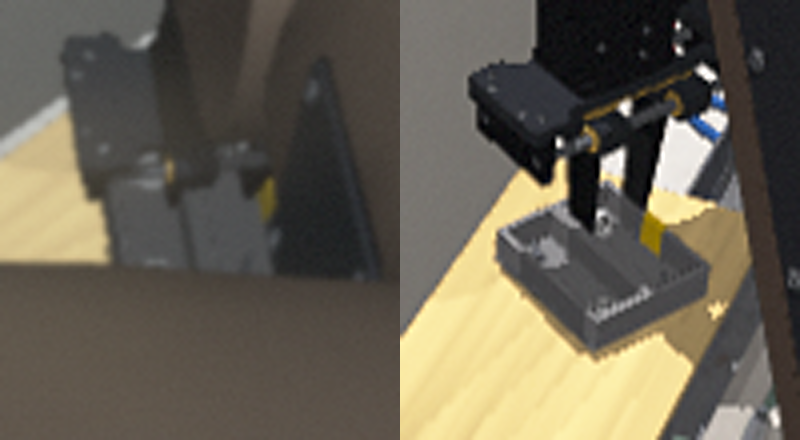

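Call:
{"name": "carry_out", "arguments": {
  "moves": [
    {"slide": [0,-0.004,0.043],"spin": 0},
    {"slide": [0,0,0.043],"spin": 0},
    {"slide": [0,0,0.042],"spin": 0},
    {"slide": [0,0,0],"spin": 0},
    {"slide": [0,0,0],"spin": 0},
    {"slide": [0,0,0],"spin": 0}
  ]
}}

```text
t: 3.45
eef_pos: [657.7, -52.6, 90.6]
tcp_rot: [3.141, -0.002, -0.016]
ft_force: [-0.8, 0.3, 0.2]
opening: 0.39
grip_force: 0.0
```

Call:
{"name": "carry_out", "arguments": {
  "moves": [
    {"slide": [0,0,0],"spin": 0},
    {"slide": [0,0,0],"spin": 0},
    {"slide": [0,0,0],"spin": 0},
    {"slide": [0,0,0],"spin": 0},
    {"slide": [0,0,0],"spin": 0},
    {"slide": [0,0,0],"spin": 0},
    {"slide": [0,0,0],"spin": 0},
    {"slide": [0,0,0],"spin": 0}
  ],
  "hand": 1
}}

```text
t: 4.12
eef_pos: [657.2, -52.8, 89.2]
tcp_rot: [3.141, -0.001, -0.017]
ft_force: [-1.1, -3.4, 5.5]
opening: 0.125
grip_force: 30.0
```

Call:
{"name": "carry_out", "arguments": {
  "moves": [
    {"slide": [0,0,-0.06],"spin": 0},
    {"slide": [0,0,-0.095],"spin": -0.125},
    {"slide": [0,0,-0.095],"spin": -0.125},
    {"slide": [0,0,-0.095],"spin": -0.124},
    {"slide": [-0.03,-0.077,0],"spin": 0},
    {"slide": [-0.03,-0.077,0],"spin": 0},
    {"slide": [-0.03,-0.077,0],"spin": 0},
    {"slide": [-0.03,-0.077,0],"spin": 0},
    {"slide": [-0.03,-0.077,0],"spin": 0},
    {"slide": [-0.03,-0.077,0],"spin": 0},
    {"slide": [-0.03,-0.077,0],"spin": 0},
    {"slide": [-0.03,-0.077,0],"spin": 0}
  ]
}}

```text
t: 5.12
eef_pos: [517.0, 174.3, 226.0]
tcp_rot: [-3.141, 0.002, 0.179]
ft_force: [0.4, 1.2, -3.6]
opening: 0.122
grip_force: 30.0
```

Call:
{"name": "carry_out", "arguments": {
  "moves": [
    {"slide": [-0.036,-0.077,0],"spin": 0},
    {"slide": [0,0,0],"spin": 0},
    {"slide": [0,0,0],"spin": 0},
    {"slide": [0,0,0],"spin": 0},
    {"slide": [0,0,0],"spin": 0}
  ]
}}

```text
t: 5.53
eef_pos: [499.3, 200.1, 226.3]
tcp_rot: [3.141, 0.001, 0.179]
ft_force: [0.2, -0.4, -3.6]
opening: 0.125
grip_force: 30.0
```

```bash
python3 - <<'E'
from h import *
c=read_camera("top");s=read_camera("scene")
a=cv2.resize(c["color"][140:260,250:350,::-1],None,fx=4,fy=4,interpolation=cv2.INTER_CUBIC)
b=cv2.resize(s["color"][100:220,265:365,::-1],None,fx=4,fy=4,interpolation=cv2.INTER_CUBIC)
cv2.imwrite("pics/g2.png",np.hstack([a,b]));st=state();print(st["eef_pos"],st["tcp_rot"],st["ft_force"])
np.save("top2.npy",c);np.save("scene2.npy",s)
# predicted rim corners of the held tray
p=st["eef_pos"];a=st["tcp_rot"][2]+np.pi/2
for cc,o in((c,(250,140)),(s,(265,100))):
  X=[[p[0]+np.cos(a)*x-np.sin(a)*y,p[1]+np.sin(a)*x+np.cos(a)*y,p[2]+21] for x,y in((48,-55),(-48,-55),(-48,55),(48,55))]
  print(((proj(cc,X)-o)*4).round().tolist())
  X=[[499.4+np.cos(1.75)*x-np.sin(1.75)*y,200.3+np.sin(1.75)*x+np.cos(1.75)*y,102] for x,y in((48,-55),(-48,-55),(-48,55),(48,55))]
  print(((proj(cc,X)-o)*4).round().tolist())
E
```

```text
[499.33261453 199.91267595 226.33678179] [3.14144265e+00 4.35189877e-04 1.77982550e-01] [-0.72176999 -0.36949294 -4.01453248]
[[14.0, 156.0], [211.0, 96.0], [283.0, 317.0], [80.0, 381.0]]
[[55.0, 226.0], [219.0, 175.0], [279.0, 360.0], [110.0, 414.0]]
[[51.0, 277.0], [191.0, 182.0], [349.0, 292.0], [209.0, 399.0]]
[[71.0, 457.0], [193.0, 366.0], [332.0, 472.0], [209.0, 574.0]]
```

View pics/g2.png

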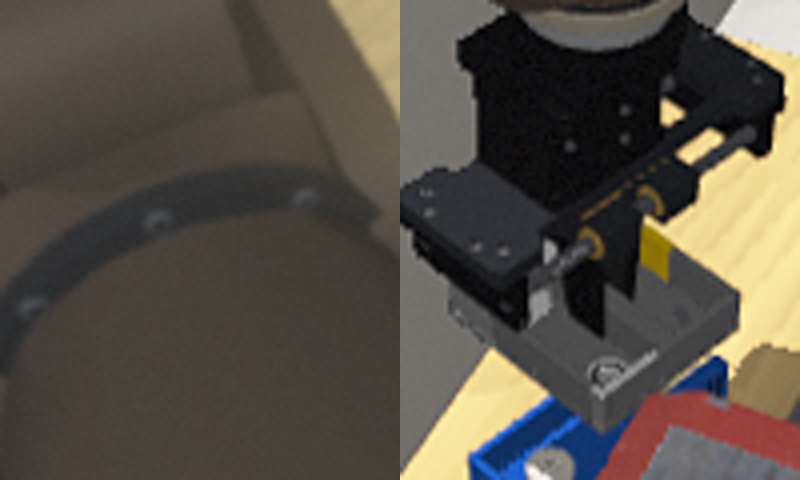

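```bash
python3 - <<'E'
from h import *
L=lambda n:np.load(n,allow_pickle=True).item()
def yel(c,b):
    hsv=cv2.cvtColor(c["color"],cv2.COLOR_RGB2HSV).astype(int);H,S,V=[hsv[:,:,i] for i in range(3)]
    m=(H>18)&(H<32)&(S>170)&(V>90);ys,xs=np.nonzero(m);k=(xs>=b[0])&(xs<b[2])&(ys>=b[1])&(ys<b[3])
    p=np.c_[xs,ys][k];return len(p),p.mean(0),p.min(0),p.max(0)
c=L("top0.npy");s=L("scene0.npy");s2=L("scene2.npy")
a=yel(c,(400,110,425,145));b=yel(s,(360,110,390,145));d=yel(s2,(410,145,445,180)) if 0 else yel(s2,(315,145,345,180));k=yel(c,(298,195,315,220))
print(a,b,d,k)
def tri(p,q):
    o1,d1=rays(c,p);o2,d2=rays(s,q);l=np.linalg.lstsq(np.c_[d1[0],-d2[0]],o2-o1,rcond=None)[0];return o1+d1[0]*l[0],o2+d2[0]*l[1]
print("mark tri",tri(a[1],b[1])); print("mark top z 105",onz(c,a[1],105)," scene z105",onz(s,b[1],105)); print("key",onz(c,k[1],102))
print("mark scene2 z=226.3+16",onz(s2,d[1],242.3))
E
```

```text
<stdin>:6: RuntimeWarning: Mean of empty slice.
  ret = um.true_divide(
Traceback (most recent call last):
ValueError: zero-size array to reduction operation minimum which has no identity
```

```bash
python3 - <<'E'
from h import *
L=lambda n:np.load(n,allow_pickle=True).item()
def yel(c,b,S0):
    hsv=cv2.cvtColor(c["color"],cv2.COLOR_RGB2HSV).astype(int);H,S,V=[hsv[:,:,i] for i in range(3)]
    m=(H>15)&(H<35)&(S>S0)&(V>90);ys,xs=np.nonzero(m);k=(xs>=b[0])&(xs<b[2])&(ys>=b[1])&(ys<b[3])
    p=np.c_[xs,ys][k];return len(p),p.mean(0)
c=L("top0.npy");s=L("scene0.npy");s2=L("scene2.npy")
a=yel(c,(408,110,418,145),150);b=yel(s,(365,115,380,140),150);d=yel(s2,(318,145,345,180),150);k=yel(c,(303,200,312,215),110)
print(a,b,d,k)
def tri(p,q):
    o1,d1=rays(c,p);o2,d2=rays(s,q);l=np.linalg.lstsq(np.c_[d1[0],-d2[0]],o2-o1,rcond=None)[0];return o1+d1[0]*l[0],o2+d2[0]*l[1]
print("mark tri",tri(a[1],b[1])); print("mark top z 105",onz(c,a[1],105)," scene z105",onz(s,b[1],105)); print("key",onz(c,k[1],102))
print("mark scene2 z=226.3+16",onz(s2,d[1],242.3))
E
```

```text
(14, array([412.71428571, 127.78571429])) (42, array([372.5952381 , 127.38095238])) (85, array([328.21176471, 160.85882353])) (17, array([307.58823529, 207.64705882]))
mark tri (array([ 664.69826338, -104.30992156,   95.51080165]), array([ 665.67387824, -103.41258726,   95.59363788]))
mark top z 105 [[ 661.04444718 -101.21334105  105.        ]]  scene z105 [[657.63132678 -95.5367654  105.        ]]
key [[506.78721705 163.17915027 102.        ]]
mark scene2 z=226.3+16 [[511.4404125  159.13535782 242.3       ]]
```

Call:
{"name": "carry_out", "arguments": {
  "moves": [
    {"slide": [-0.008,-0.001,0.05],"spin": 0},
    {"slide": [0,0,0.07],"spin": 0},
    {"slide": [0,0,0.07],"spin": 0},
    {"slide": [0,0,0.065],"spin": 0},
    {"slide": [0,0,0],"spin": 0},
    {"slide": [0,0,0],"spin": 0},
    {"slide": [0,0,0],"spin": 0}
  ]
}}

```text
t: 6.22
eef_pos: [496.6, 200.3, 125.8]
tcp_rot: [-3.142, -0.001, 0.179]
ft_force: [0.8, 0.7, -3.9]
opening: 0.124
grip_force: 30.0
```

Call:
{"name": "carry_out", "arguments": {
  "moves": [
    {"slide": [0,0,0.006],"spin": 0},
    {"slide": [0,0,0.006],"spin": 0},
    {"slide": [0,0,0.006],"spin": 0},
    {"slide": [0,0,0],"spin": 0},
    {"slide": [0,0,0],"spin": 0}
  ]
}}

```text
t: 6.63
eef_pos: [495.7, 200.5, 117.6]
tcp_rot: [3.142, -0.0, 0.179]
ft_force: [0.5, 0.4, -3.1]
opening: 0.121
grip_force: 30.0
```

Call:
{"name": "carry_out", "arguments": {
  "moves": [
    {"slide": [0,0,0.005],"spin": 0},
    {"slide": [0,0,0.005],"spin": 0},
    {"slide": [0,0,0],"spin": 0},
    {"slide": [0,0,0],"spin": 0}
  ]
}}

```text
t: 6.97
eef_pos: [496.4, 200.7, 113.8]
tcp_rot: [-3.142, -0.002, 0.179]
ft_force: [3.3, 1.0, 2.6]
opening: 0.127
grip_force: 30.0
```

Call:
{"name": "carry_out", "arguments": {
  "moves": [
    {"slide": [0.005,0,0],"spin": 0},
    {"slide": [0,0,0],"spin": 0},
    {"slide": [0,0,0],"spin": 0},
    {"slide": [0,0,0],"spin": 0}
  ]
}}

```text
t: 7.3
eef_pos: [497.3, 200.8, 113.0]
tcp_rot: [3.141, 0.001, 0.179]
ft_force: [0.7, 0.1, -4.1]
opening: 0.123
grip_force: 30.0
```

Contact went away; keep descending.

Call:
{"name": "carry_out", "arguments": {
  "moves": [
    {"slide": [0,0,0.005],"spin": 0},
    {"slide": [0,0,0.005],"spin": 0},
    {"slide": [0,0,0],"spin": 0},
    {"slide": [0,0,0],"spin": 0},
    {"slide": [0,0,0],"spin": 0}
  ]
}}

```text
t: 7.72
eef_pos: [497.7, 200.9, 109.3]
tcp_rot: [3.141, -0.0, 0.179]
ft_force: [0.2, 0.6, -4.1]
opening: 0.124
grip_force: 30.0
```

Call:
{"name": "carry_out", "arguments": {
  "moves": [
    {"slide": [0,0,0.004],"spin": 0},
    {"slide": [0,0,0.002],"spin": 0},
    {"slide": [0,0,0],"spin": 0},
    {"slide": [0,0,0],"spin": 0}
  ]
}}

```text
t: 8.05
eef_pos: [497.8, 200.9, 108.9]
tcp_rot: [3.142, -0.002, 0.179]
ft_force: [-8.0, -2.7, 24.0]
opening: 0.125
grip_force: 30.0
```

Call:
{"name": "carry_out", "arguments": {
  "moves": [
    {"slide": [0,0,-0.004],"spin": 0},
    {"slide": [0,0,0],"spin": -0.1},
    {"slide": [0,0,0],"spin": -0.1},
    {"slide": [0,0,0],"spin": -0.1},
    {"slide": [0,0,0],"spin": -0.1},
    {"slide": [0,0,0],"spin": -0.1},
    {"slide": [0,0,0],"spin": -0.1},
    {"slide": [0,0,0],"spin": -0.09},
    {"slide": [0,0,0],"spin": 0},
    {"slide": [0,0,0],"spin": 0}
  ]
}}

```text
t: 8.88
eef_pos: [498.3, 200.9, 109.0]
tcp_rot: [3.141, -0.001, 0.539]
ft_force: [1.9, -1.2, 3.6]
opening: 0.123
grip_force: 30.0
```

Call:
{"name": "carry_out", "arguments": {
  "moves": [
    {"slide": [0.011,0.005,0],"spin": 0},
    {"slide": [0.011,0.005,0],"spin": 0},
    {"slide": [0.011,0.005,0],"spin": 0},
    {"slide": [0.011,0.004,0],"spin": 0},
    {"slide": [0,0,0],"spin": 0},
    {"slide": [0,0,0],"spin": 0},
    {"slide": [0,0,0],"spin": 0},
    {"slide": [0,0,0],"spin": 0}
  ]
}}

```text
t: 9.55
eef_pos: [515.9, 203.3, 108.9]
tcp_rot: [-3.141, 0.001, 0.539]
ft_force: [-5.2, -1.4, 8.8]
opening: 0.122
grip_force: 30.0
```

Call:
{"name": "carry_out", "arguments": {
  "moves": [
    {"slide": [0,0,0],"spin": 0},
    {"slide": [0,0,0],"spin": 0},
    {"slide": [0,0,0],"spin": 0},
    {"slide": [0,0,0],"spin": 0},
    {"slide": [0,0,-0.02],"spin": 0},
    {"slide": [0,0,-0.05],"spin": 0},
    {"slide": [0,0,-0.09],"spin": 0},
    {"slide": [0,0,-0.09],"spin": 0},
    {"slide": [0,0,-0.09],"spin": 0},
    {"slide": [0,0,-0.09],"spin": 0},
    {"slide": [0,0.09,0],"spin": 0},
    {"slide": [0,0.09,0],"spin": 0}
  ],
  "hand": 0.61
}}

```text
t: 10.55
eef_pos: [554.1, 142.2, 284.0]
tcp_rot: [3.14, -0.005, 0.544]
ft_force: [-0.2, -0.2, 0.2]
opening: 0.39
grip_force: 0.0
```

Call:
{"name": "carry_out", "arguments": {
  "moves": [
    {"slide": [0,0.09,0],"spin": 0},
    {"slide": [0,0.09,0],"spin": 0},
    {"slide": [0,0.09,0],"spin": 0},
    {"slide": [0,0.09,0],"spin": 0},
    {"slide": [0,0.09,0],"spin": 0},
    {"slide": [0,0,0],"spin": -0.22},
    {"slide": [0,0,0],"spin": -0.22},
    {"slide": [0,0,0],"spin": -0.22},
    {"slide": [0,0,0],"spin": -0.22},
    {"slide": [0,0,0],"spin": -0.22},
    {"slide": [0,0,0],"spin": -0.22},
    {"slide": [0,0,0],"spin": -0.22}
  ]
}}

```text
t: 11.55
eef_pos: [646.2, -12.7, 281.1]
tcp_rot: [3.141, 0.0, 1.352]
ft_force: [0.6, 0.0, 0.1]
opening: 0.386
grip_force: 0.0
```

Call:
{"name": "carry_out", "arguments": {
  "moves": [
    {"slide": [0,0,0],"spin": -0.22},
    {"slide": [0,0,0],"spin": -0.22},
    {"slide": [0,0,0],"spin": -0.22},
    {"slide": [0,0,0],"spin": -0.22},
    {"slide": [0,0,0],"spin": -0.22},
    {"slide": [0,0,0],"spin": -0.22},
    {"slide": [0,0,0],"spin": -0.06},
    {"slide": [0,0,0],"spin": 0},
    {"slide": [0,0,0],"spin": 0}
  ]
}}

```text
t: 12.3
eef_pos: [646.3, -12.6, 281.0]
tcp_rot: [3.141, 0.0, 2.068]
ft_force: [-0.1, 0.4, 0.5]
opening: 0.39
grip_force: 0.0
```

```bash
python3 - <<'E'
from h import *
c=read_camera("top");s=read_camera("scene")
a=cv2.resize(c["color"][150:270,250:350,::-1],None,fx=4,fy=4,interpolation=cv2.INTER_CUBIC)
b=cv2.resize(s["color"][130:250,265:365,::-1],None,fx=4,fy=4,interpolation=cv2.INTER_CUBIC)
cv2.imwrite("pics/g3.png",np.hstack([a,b]));st=state();print(st["eef_pos"],st["tcp_rot"])
np.save("top3.npy",c);np.save("scene3.npy",s)
E
```

```text
[646.27054741 -12.64135279 280.83835395] [3.14157239e+00 1.23666702e-04 2.06796201e+00]
```

View pics/g3.png

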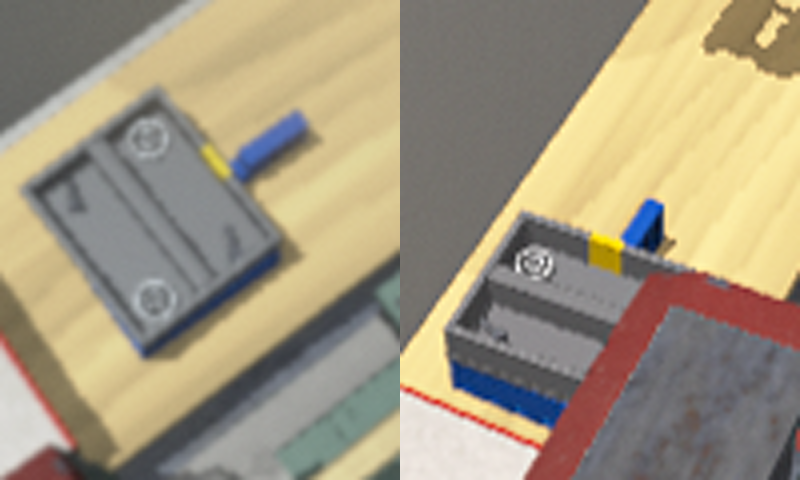

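```bash
python3 - <<'E'
from h import *
c=np.load("top3.npy",allow_pickle=True).item()
f=lambda l:np.array(l)/4.+[250,150]
G=onz(c,f([[24,188],[160,88],[281,243],[142,338]]),130)[:,:2]
t,a,r=fitrect(G,48,55,0);print("grey",t,a,r)
hsv=cv2.cvtColor(c["color"],cv2.COLOR_RGB2HSV).astype(int)
m=(hsv[:,:,0]>100)&(hsv[:,:,0]<130)&(hsv[:,:,1]>90);ys,xs=np.nonzero(m);k=(xs>309)&(xs<335)&(ys>170)&(ys<198)
F=onz(c,np.c_[xs,ys][k],106)[:,:2];m0=F.mean(0);u=np.linalg.svd(F-m0)[2][0];u*=np.sign(u[1]);q=(F-m0)@u
print("fin n",k.sum(),"mean",m0,"yaw",np.arctan2(u[1],u[0]),"ext",q.min(),q.max())
sy=2.07;S=np.array([432.3,356.3]);R=np.array([[np.cos(sy),-np.sin(sy)],[np.sin(sy),np.cos(sy)]])
print("in shelf: grey",(t-S)@R,a-sy,"fin mean",(m0-S)@R)
# re-fix of shelf front edge, this picture
E
```

```text
grey [516.32671353 204.06672723] 2.091092927226281 [2.64323515 3.2509766  2.63833191 5.60707586]
fin n 92 mean [552.40787028 137.18320342] yaw 2.157650483644455 ext -23.411123053481308 23.08011259872545
in shelf: grey [-173.88116088   -0.89432623] 0.021092927226280977 fin mean [-249.87549866   -0.553367  ]
```

Call:
{"name": "carry_out", "arguments": {
  "moves": [
    {"slide": [0.0857,-0.0056,0],"spin": 0},
    {"slide": [0.0857,-0.0056,0],"spin": 0},
    {"slide": [0.0857,-0.0056,0],"spin": 0},
    {"slide": [0.0857,-0.0056,0],"spin": 0},
    {"slide": [0.0857,-0.0056,0],"spin": 0},
    {"slide": [0,0,0.09],"spin": 0},
    {"slide": [0,0,0.09],"spin": 0},
    {"slide": [0,0,0.09],"spin": 0},
    {"slide": [0,0,0.09],"spin": 0},
    {"slide": [0,0,0],"spin": 0},
    {"slide": [0,0,0],"spin": 0},
    {"slide": [0,0,0],"spin": 0}
  ]
}}

```text
t: 13.4
eef_pos: [555.5, 132.6, 138.4]
tcp_rot: [3.14, 0.001, 2.069]
ft_force: [-0.1, 0.6, 0.4]
opening: 0.392
grip_force: 0.0
```

```bash
python3 - <<'E'
from h import *
s=read_camera("scene")
cv2.imwrite("pics/g4.png",cv2.resize(s["color"][100:240,270:410,::-1],None,fx=4,fy=4,interpolation=cv2.INTER_CUBIC))
E
```

```text
(no output)
```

View pics/g4.png

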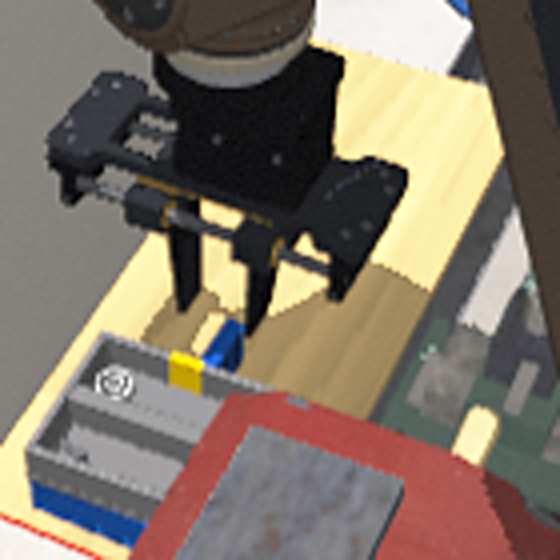

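Call:
{"name": "carry_out", "arguments": {
  "moves": [
    {"slide": [0,0,0.05],"spin": 0},
    {"slide": [0,0,0.05],"spin": 0},
    {"slide": [0,0,0.043],"spin": 0},
    {"slide": [0,0,0],"spin": 0},
    {"slide": [0,0,0],"spin": 0},
    {"slide": [0,0,0],"spin": 0}
  ]
}}

```text
t: 13.95
eef_pos: [555.5, 132.6, 81.3]
tcp_rot: [3.139, 0.001, 2.069]
ft_force: [-0.3, 0.7, -0.4]
opening: 0.393
grip_force: 0.0
```

Call:
{"name": "carry_out", "arguments": {
  "moves": [
    {"slide": [0,0,0],"spin": 0},
    {"slide": [0,0,0],"spin": 0},
    {"slide": [0,0,0],"spin": 0},
    {"slide": [0,0,0],"spin": 0},
    {"slide": [0,0,0],"spin": 0},
    {"slide": [0,0,0],"spin": 0},
    {"slide": [0,0,0],"spin": 0}
  ],
  "hand": 1
}}

```text
t: 14.53
eef_pos: [555.3, 132.7, 79.9]
tcp_rot: [3.14, 0.001, 2.069]
ft_force: [3.1, 2.7, 5.9]
opening: 0.127
grip_force: 29.9
```

Call:
{"name": "carry_out", "arguments": {
  "moves": [
    {"slide": [0.008,0,0],"spin": 0},
    {"slide": [0.014,0,0],"spin": 0},
    {"slide": [0.014,0,0],"spin": 0},
    {"slide": [0.014,0,0],"spin": 0},
    {"slide": [0.014,0,0],"spin": 0},
    {"slide": [0.014,0,0],"spin": 0},
    {"slide": [0.014,0,0],"spin": 0},
    {"slide": [0.014,0,0],"spin": 0},
    {"slide": [0,0,0],"spin": 0},
    {"slide": [0,0,0],"spin": 0}
  ]
}}

```text
t: 15.37
eef_pos: [534.4, 169.8, 79.9]
tcp_rot: [3.141, 0.001, 2.07]
ft_force: [1.0, 1.1, 8.2]
opening: 0.125
grip_force: 30.0
```

```bash
python3 - <<'E'
from h import *
c=read_camera("top");s=read_camera("scene");st=state();print(st["eef_pos"],st["tcp_rot"],st["ft_force"],st["moment"])
a=cv2.resize(c["color"][170:290,210:310,::-1],None,fx=4,fy=4,interpolation=cv2.INTER_CUBIC)
b=cv2.resize(s["color"][170:290,230:330,::-1],None,fx=4,fy=4,interpolation=cv2.INTER_CUBIC)
cv2.imwrite("pics/g5.png",np.hstack([a,b]))
np.save("top5.npy",c);np.save("scene5.npy",s)
E
```

```text
[534.43364787 169.86129177  79.91111   ] [3.14088720e+00 4.08150220e-04 2.06986492e+00] [0.78350631 1.6105865  7.31520476] [ 0.21767253 -0.26963341 -0.03934277]
```

View pics/g5.png

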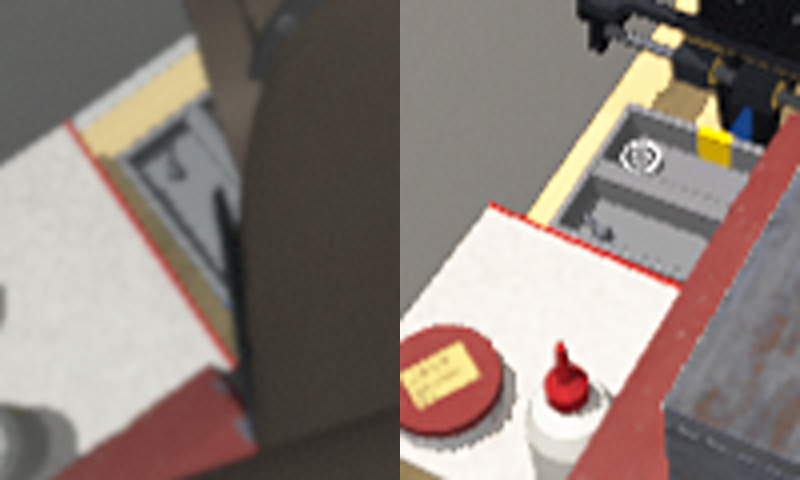

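```bash
python3 - <<'E'
from h import *
c=np.load("top5.npy",allow_pickle=True).item()
f=lambda l:np.array(l)/4.+[210,170]
S=np.array([432.3,356.3]);a=2.07;R=np.array([[np.cos(a),-np.sin(a)],[np.sin(a),np.cos(a)]])
print("grey rear corner, edge pt",(onz(c,f([[121,159],[230,309]]),130)[:,:2]-S)@R)
print("shelf corner, edge pt",(onz(c,f([[69,124],[235,361]]),144)[:,:2]-S)@R)
print((state()["eef_pos"][:2]-S)@R)
E
```

```text
grey rear corner, edge pt [[-83.29936249 -49.35110934]
 [-85.21747816  50.86128416]]
shelf corner, edge pt [[-72.25719794 -77.39430836]
 [-73.04605123  76.17766875]]
[-212.58057406   -0.41651396]
```

Call:
{"name": "carry_out", "arguments": {
  "moves": [
    {"slide": [0.01,0.002,0],"spin": 0},
    {"slide": [0.01,0.002,0],"spin": 0},
    {"slide": [0.01,0.001,0],"spin": 0},
    {"slide": [0.012,0,0],"spin": 0},
    {"slide": [0.012,0,0],"spin": 0},
    {"slide": [0.012,0,0],"spin": 0},
    {"slide": [0.012,0,0],"spin": 0},
    {"slide": [0.012,0,0],"spin": 0},
    {"slide": [0.012,0,0],"spin": 0},
    {"slide": [0.012,0,0],"spin": 0},
    {"slide": [0,0,0],"spin": 0}
  ]
}}

```text
t: 16.38
eef_pos: [514.5, 210.7, 79.9]
tcp_rot: [3.141, 0.001, 2.07]
ft_force: [2.0, -0.9, 7.8]
opening: 0.122
grip_force: 30.0
```

Call:
{"name": "carry_out", "arguments": {
  "moves": [
    {"slide": [0.0125,0,0],"spin": 0},
    {"slide": [0.0125,0,0],"spin": 0},
    {"slide": [0.0125,0,0],"spin": 0},
    {"slide": [0.0125,0,0],"spin": 0},
    {"slide": [0.0125,0,0],"spin": 0},
    {"slide": [0.0125,0,0],"spin": 0},
    {"slide": [0.0125,0,0],"spin": 0},
    {"slide": [0,0,0],"spin": 0}
  ]
}}

```text
t: 17.05
eef_pos: [497.7, 241.5, 79.9]
tcp_rot: [3.141, 0.001, 2.07]
ft_force: [1.3, -0.7, 8.5]
opening: 0.124
grip_force: 30.0
```

Call:
{"name": "carry_out", "arguments": {
  "moves": [
    {"slide": [0.0125,0,0],"spin": 0},
    {"slide": [0.0125,0,0],"spin": 0},
    {"slide": [0.0125,0,0],"spin": 0},
    {"slide": [0.0125,0,0],"spin": 0},
    {"slide": [0.0125,0,0],"spin": 0},
    {"slide": [0.0125,0,0],"spin": 0},
    {"slide": [0.0125,0,0],"spin": 0},
    {"slide": [0,0,0],"spin": 0},
    {"slide": [0,0,0],"spin": 0}
  ]
}}

```text
t: 17.8
eef_pos: [483.0, 272.9, 80.0]
tcp_rot: [3.137, 0.001, 2.07]
ft_force: [13.9, 4.6, 2.1]
opening: 0.125
grip_force: 30.0
```

```bash
python3 - <<'E'
from h import *
S=np.array([432.3,356.3]);a=2.07;R=np.array([[np.cos(a),-np.sin(a)],[np.sin(a),np.cos(a)]])
print((state()["eef_pos"][:2]-S)@R,state()["ft_force"])
for n in("top","scene"):
    c=read_camera(n);hsv=cv2.cvtColor(c["color"],cv2.COLOR_RGB2HSV).astype(int)
    b=(200,170,340,260) if n=="top" else (245,190,330,260)
    def pts(m):
        ys,xs=np.nonzero(m);k=(xs>=b[0])&(xs<b[2])&(ys>=b[1])&(ys<b[3]);return np.c_[xs,ys][k]
    y=pts((hsv[:,:,0]>15)&(hsv[:,:,0]<35)&(hsv[:,:,1]>150)&(hsv[:,:,2]>90)); bl=pts((hsv[:,:,0]>100)&(hsv[:,:,0]<130)&(hsv[:,:,1]>120))
    for nm,p,z in(("yellow",y,128),("blue",bl,108)):
        print(n,nm,len(p), ((onz(c,p.mean(0),z)[:,:2]-S)@R).round(1) if len(p) else "")
    np.save(n+"6.npy",c)
E
```

```text
[-97.53104756  -4.5953746 ] [13.94630551  4.55677648  2.07887136]
top yellow 0 
top blue 0 
scene yellow 10 [[-94.4 -15.7]]
scene blue 21 [[-187.9  -12.5]]
```

Call:
{"name": "carry_out", "arguments": {
  "moves": [
    {"slide": [0,0.004,0],"spin": 0},
    {"slide": [0,0.004,0],"spin": 0},
    {"slide": [0,0,0],"spin": 0},
    {"slide": [0,0,0],"spin": 0}
  ]
}}

```text
t: 18.23
eef_pos: [482.9, 272.9, 79.9]
tcp_rot: [-3.14, 0.001, 2.071]
ft_force: [-3.4, -7.3, 11.9]
opening: 0.125
grip_force: 30.0
```

Call:
{"name": "carry_out", "arguments": {
  "moves": [
    {"slide": [0,0,0],"spin": 0},
    {"slide": [0,0,0],"spin": 0},
    {"slide": [0,0,0],"spin": 0},
    {"slide": [0,0,0],"spin": 0},
    {"slide": [0,0.005,0],"spin": 0},
    {"slide": [0,0,0],"spin": 0},
    {"slide": [0,0,-0.03],"spin": 0},
    {"slide": [0,0,-0.04],"spin": 0},
    {"slide": [0,0,-0.05],"spin": 0},
    {"slide": [0,0,0],"spin": 0}
  ],
  "hand": 0.61
}}

```text
t: 19.07
eef_pos: [486.5, 275.3, 130.3]
tcp_rot: [3.137, 0.0, 2.07]
ft_force: [-0.8, -0.3, 0.9]
opening: 0.394
grip_force: 0.0
```

Free. Retreat outward (−x tool) and up, then measure.

Call:
{"name": "carry_out", "arguments": {
  "moves": [
    {"slide": [-0.05,0,-0.05],"spin": 0},
    {"slide": [-0.06,0,-0.07],"spin": 0},
    {"slide": [-0.06,0,-0.07],"spin": 0},
    {"slide": [-0.06,0,-0.07],"spin": 0},
    {"slide": [-0.06,0,-0.07],"spin": 0},
    {"slide": [-0.095,0,0],"spin": 0},
    {"slide": [-0.095,0,0],"spin": 0},
    {"slide": [-0.095,0,0],"spin": 0},
    {"slide": [-0.095,0,0],"spin": 0},
    {"slide": [-0.095,0,0],"spin": 0},
    {"slide": [0,0,0],"spin": 0},
    {"slide": [0,0,0],"spin": 0}
  ]
}}

```text
t: 20.07
eef_pos: [632.0, 4.3, 258.1]
tcp_rot: [-3.14, -0.001, 2.067]
ft_force: [0.7, 0.1, 0.1]
opening: 0.389
grip_force: 0.0
```

```bash
python3 - <<'E'
from h import *
S=np.array([432.3,356.3]);a=2.07;R=np.array([[np.cos(a),-np.sin(a)],[np.sin(a),np.cos(a)]])
print(state()["eef_pos"],state()["ft_force"])
c=read_camera("top");hsv=cv2.cvtColor(c["color"],cv2.COLOR_RGB2HSV).astype(int)
m=(hsv[:,:,0]>100)&(hsv[:,:,0]<130)&(hsv[:,:,1]>90)&(hsv[:,:,2]>50);ys,xs=np.nonzero(m);k=(xs>240)&(xs<310)&(ys>190)&(ys<265)
p=np.c_[xs,ys][k];print(len(p),p.min(0),p.max(0))
F=(onz(c,p,108)[:,:2]-S)@R;print(np.percentile(F,[2,50,98],axis=0).round(1));
k2=F[:,0]>-1e3; q=F[F[:,0]<F[:,0].min()+43]; print("fin slope",np.polyfit(q[:,0],q[:,1],1),len(q))
for n,cc in(("top",c),("scene",read_camera("scene"))):
    f=np.load(n+"0.npy",allow_pickle=True).item()
    b=(slice(225,300),slice(165,225)) if n=="top" else (slice(245,290),slice(220,285))
    print("tin/bottle diff",np.abs(cc["color"][b].astype(int)-f["color"][b]).mean())
E
```

```text
[631.98769807   4.29275291 258.13231446] [0.66125754 0.08809329 0.05866424]
136 [250 219] [268 234]
[[-115.7   -8.8]
 [ -94.1   -1.5]
 [ -74.2    5.5]]
fin slope [ 0.00509843 -1.05826288] 134
tin/bottle diff 30.83074074074074
tin/bottle diff 25.759316239316238
```

```bash
python3 - <<'E'
from h import *
for n,b in(("top",(165,225,218,300)),("scene",(220,245,290,290))):
  for c in(np.load(n+"0.npy",allow_pickle=True).item(),read_camera(n)):
    hsv=cv2.cvtColor(c["color"],cv2.COLOR_RGB2HSV).astype(int)
    m=((hsv[:,:,0]<8)|(hsv[:,:,0]>170))&(hsv[:,:,1]>120);m=m[b[1]:b[3],b[0]:b[2]].astype(np.uint8)
    _,_,st,ce=cv2.connectedComponentsWithStats(m);print(n,[(s[4],x.round(1).tolist()) for s,x in zip(st[1:],ce[1:]) if s[4]>25], c["color"][b[1]:b[3],b[0]:b[2]].mean())
E
```

```text
top [(np.int32(290), [27.0, 22.7]), (np.int32(69), [34.7, 56.4])] 131.8840251572327
top [(np.int32(284), [27.2, 22.9]), (np.int32(71), [34.5, 56.4])] 162.4567714884696
scene [(np.int32(455), [20.0, 20.6]), (np.int32(121), [51.1, 20.7]), (np.int32(264), [63.6, 34.5])] 138.57661375661377
scene [(np.int32(453), [20.0, 20.5]), (np.int32(121), [51.1, 20.7]), (np.int32(265), [63.5, 34.6])] 164.21386243386243
```

Tin and bottle are where they were (only the lighting changed). Handing in.

```bash
python3 -c "
from cell import job_done
print(job_done())"
```

```text
the job is handed in; nothing more can be done
None
```

I handed the job in at about 20 s: the grey tray is seated on the blue one, the stack is under the shelf about 14 mm short of centre and square, and the tin and bottle have not moved. Near the end of the push the wrist read about 15 N sideways, probably the gripper touching the lathe headstock, so I can't fully rule out a tray rubbing the shelf; the verdict was not shown.

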